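Start the fume cabinet and set its sash to the working mark

TASK

Get the small bench fume cabinet ready for work: with the sash still shut, press the round fan button on the sloping console at its right side fully in, so that it stays in. Then push the counterweighted sash up from beneath its lip with the fingers until the underside of the lip is level with the tip of the pointer clamped on the right jamb, leave it standing there and move clear. Only push: do not pinch the lip between the fingers, and leave the bottles in the cabinet and the tools on the bench where they are.

Things in the scene. Friction and masses are not known exactly. Their poses are not given: they have to be found in the camera images.
- cabinet: bench fume cabinet, white and aluminium, clear sides, 300 mm wide (y), 160 deep (x), 540 high, fixed, turned up to 0.1 rad. Origin under its centre, on the bench; front (sash) at -x: jambs' front at x = -0.080, sill below the sash up to z = 0.070, inner floor z = 0.030. Two steel counterweights hang outside the jambs at x = -0.068, y = +-0.162, on cords over pulleys at z = 0.472
- sash (a joint): height by which the sash (a framed clear pane, 240 x 200 mm) is raised: 0 shut, 0.165 m fully up. Its weight is balanced, about 3 N moves it (with damping 10 N per m/s) and it stays where it is left
- lip: aluminium ledge 206 mm long (y), 32 deep (x), 4 to 8 thick, standing out level from the foot of the sash to the front, with a round nose; its underside is 0.085 m above the bench when shut and free for fingers from the front (the sill starts 29 mm behind the nose). Origin on the underside, 18 mm behind the nose, in the middle of its length; axes as the cabinet's
- lip_edge (a point): on the level of the lip's underside, middle of its length, 4 mm behind the front of its nose; axes as the cabinet's (x to the back, y along the lip, z up). The sash moves this point straight up
- lip_top: black rubber strip 200 x 18 x 5 mm on the top of the lip, set back from the nose; fingers on it and under the lip at the same time count as pinching. Origin under its centre
- marker: dark clamp 26 x 18 x 12 mm with a brass thumb screw and a brass cone pointer, standing out 24 mm from the front of the right jamb, at another height each time; origin in the middle of its back, axes as the cabinet's
- marker_tip (a point): tip of the brass cone pointer; it points along +y at the right end of the lip, 80 to 140 mm above the height of the lip's underside when shut
- fan_button (a joint): travel of the latching fan button: 0 out, 0.007 m fully in; it needs about 4 N and stays where it is pressed
- button_top (a point): centre of the outer face of the round black fan button (30 mm across, 14 mm proud of its aluminium bezel when out), in the middle of the sloping face of the grey console (100 x 86 x 86 mm) at the cabinet's right side, about 0.09 m above the bench; z points out of the face: up, and 0.3 rad towards the front. A smaller knob and a small lens higher up the face are not used
- threadlock: small red round bottle with a white pointed nozzle, 35 mm across, 110 mm tall, standing on the cabinet floor behind the sash; origin under its centre. To be left alone
- cleaner_bottle: white squeeze bottle with a blue cap, 56 mm across, 170 mm tall, standing on the cabinet floor behind the sash; origin under its centre. To be left alone
- multimeter: yellow hand meter lying on the bench, 150 x 74 x 47 mm; origin under its centre, x along its length. To be left alone
- tape_measure: yellow tape measure lying on the bench, 62 x 78 x 36 mm; origin under its centre. To be left alone
- long_nose_pliers: pliers with blue grips lying on the bench, 53 x 166 x 13 mm; origin under its centre, y along its length. To be left alone
- screwdriver_3: screwdriver with a blue handle lying on the bench, 30 x 246 x 28 mm; origin under its centre, y along its length. To be left alone
- side_cutters: side cutters with red grips lying on the bench, 53 x 128 x 13 mm; origin under its centre, y along its length. To be left alone
- spanner_10: small open spanner lying on the bench, 37 x 144 x 8 mm; origin under its centre, y along its length. To be left alone

How it is judged:
By the outcome, as a careful person would: the job done as asked, in the order asked, and still so for the second after the job is handed in, with the robot touching nothing.
It also fails if it takes over 58 s, if anything falls off the work surface, if the arm or the gripper's body presses on something with over 40 N, if the wrist force passes 120 N, or if a joint passes its speed limit or range.

ROBOT

A 7-joint arm with a two-finger parallel gripper is mounted at the origin on a cart in front of the work surface, level with it; the furniture and walls round the work are solid. World frame = base frame: x ahead of the robot, y to its left, z up, the work surface at z = 0. Lengths are in m, angles in rad, forces in N, time in s.
With the tool pointing down it reaches from about 0.4 to 0.85 m from the base axis. Payload 6.9 kg.
Tool frame: the origin (TCP) lies midway between the tips of the shut fingers; the grasp point (between the pads) lies behind it (ctrl.pinch_z is the z of the grasp point in the tool frame, in m); z points along the fingers, y is the line along which they close (so a half turn about z gives the same grasp; the last joint's range is limited). The gripper opens to 85 mm and grips with 20 to 120 N. Pads are 22 mm wide; open, the fingers measure 114 mm over their backs; the gripper's body (76 mm by 85 mm) begins 54 mm behind the grasp point. The pads swing forward as they close: fully open they stand 13 mm farther back than shut.
Start: joints at [-1.147, 0.507, -0.238, 1.5, 0.126, 1.149, -0.155], TCP at [0.195, 0.594, 0.231] pointing down, gripper open.
Joint ranges: [-3.08, 3.08], [-0.24, 2.05], [-1.43, 1.35], [0, 2.5], [-1.52, 4.66], [0.17, 1.96], [-2.89, 2.89]. Speed limits (rad/s): [2.39, 2.39, 3.14, 3.14, 3.14, 3.14, 3.14].

INTERFACE

Orientations are given as a unit quaternion [w, x, y, z].
In Python, from station import ctrl, get_state, vision, ticket, models gives the robot as it stands. Calls block until the motion is done:
- ctrl.movep(position, orientation): joint-space move of the TCP to a pose.
- ctrl.movel(position, frame=None, max_speed=0.15): straight line of the TCP; frame=None keeps the orientation; max_speed is the mean speed in m/s.
- ctrl.set_joints(angles): joint-space move.
- ctrl.ungrasp() and ctrl.close_gripper(force=None): open the fingers fully, or close them until they stop; force is the grip in N (None keeps the last).
- ctrl.pause(seconds).
- ctrl.ik(position, orientation): joint angles nearest the present ones, or None.
- get_state(): the state.
- vision.grab_frame(name): name is "scene" or "top" or "wrist"; returns (picture, depth): 420x560x3 uint8, blue, green, red; 420x560 float32, m along the optical axis (not along the pixel's ray), 0 where there is no reading.
- vision.camera_info(name): a dict with "mtx" (3x3 intrinsics, pixels), "R" (3x3) and "t" (3): a world point X has camera coordinates R X + t; the wrist camera has in their place "hand_eye" (4x4, takes a point from camera to tool coordinates, whose origin is the TCP and whose axes are the flange's). Camera axes: x right, y down, z forward; pixel columns grow to the right and rows downward; lengths in m; the calibration is good to about 2 mm. The wrist camera is an equidistant fisheye: a pixel r from the principal point sees the ray r / f radians off the axis. A picture is of the moment at which its call begins: read the wrist's pose just before it. camera_info takes no time and is no camera call.
A pose or a line that the arm cannot do raises ctrl.Unreachable and nothing moves.
- ticket.close_job(): hands the job in; it is judged then, once.
Trained networks look in the newest picture that a camera, given by its name, has taken for a name from the list of things; names that differ only in an ending like _2 or _b are one class to them, and where a whole thing is asked for, a point or a joint stands for the part that bears it (a point fixed in the world has none). Each returns a list of dicts, best first, with "p" (0 to 1); they miss things now and then, are a little off and sometimes report something else, mostly with a low value. They report only what shows in the picture. A call takes as long as a camera call.
- models.recognise(camera, target): "point" ([column, row] in pixels, amid what is visible of it).
- models.masks_of(camera, target): "mask" (420x560 bool, what is visible of it) and "point" ([column, row] in pixels, amid what is visible of it).
The state is a dict: "time": time; "qpos": joint angles; "qd": joint speeds; "tau": joint torques, N m; "tcp_pos": TCP position; "eef_rot": TCP orientation; "contact_force": force on the tool from outside, world axes, zero at the start; "wrist_torque": the same for the moment, N m; "width": finger opening in m; "gripper_force": force on a finger pad.
Only numpy, scipy, OpenCV 4.12 (cv2) and the standard library are available. Lean on these libraries where they do the work, as an engineer would, in place of code of your own. Each camera call takes 0.05 s, during which the arm holds its last target. There are 200 camera calls.

## Working session

There is one attempt and no reset: what is moved stays moved. The work goes in short steps, each a Python script; the robot and the scene stay as the last script left them, time stands still between calls to the robot, and variables do not carry over. Pictures are saved under pics/ and viewed, at most 10 in all, crops included, and the job is handed in when it is done.

```bash
mkdir -p pics; ls; cat > h.py <<'E'
import numpy as np, cv2
from scipy.spatial.transform import Rotation as Rn
from station import ctrl, get_state, vision, ticket, models
def world(cam,u,v,d):
    c=vision.camera_info(cam);K=np.array(c["mtx"]);R=np.array(c["R"]);t=np.array(c["t"]).ravel()
    p=np.linalg.inv(K)@np.array([u,v,1.0])*d
    return R.T@(p-t)
def cloud(cam,mask,depth):
    v,u=np.nonzero(mask&(depth>0));c=vision.camera_info(cam);K=np.array(c["mtx"]);R=np.array(c["R"]);t=np.array(c["t"]).ravel()
    p=np.linalg.inv(K)@np.stack([u,v,np.ones(len(u))])*depth[v,u]
    return (R.T@(p-t[:,None])).T
E
python3 - <<'E'
from h import *
for c in ["scene","top"]:
    im,d=vision.grab_frame(c);cv2.imwrite(f"pics/{c}0.png",im);np.save(f"{c}_d.npy",d)
    i=vision.camera_info(c);print(c,np.round(i["mtx"],1).tolist(),np.round(-np.array(i["R"]).T@np.array(i["t"]).ravel(),3))
    for n in ["cabinet","lip","lip_edge","lip_top","marker","marker_tip","button_top","fan_button"]:
        for r in models.recognise(c,n)[:2]:
            u,v=r["point"];dd=d[int(v),int(u)]
            print(n,round(r["p"],2),np.round([u,v]),np.round(world(c,u,v,dd),3))
print(get_state()["time"],ctrl.pinch_z,get_state()["eef_rot"])
E
```

```text
pics
scene [[442.0, 0.0, 280.3], [0.0, 442.0, 210.5], [0.0, 0.0, 1.0]] [1.397 0.273 1.32 ]
cabinet 0.96 [370. 211.] [0.716 0.309 0.481]
top [[452.9, 0.0, 271.4], [0.0, 452.9, 209.5], [0.0, 0.0, 1.0]] [-0.152 -0.313  1.11 ]
cabinet 0.96 [209. 109.] [0.584 0.216 0.375]
cabinet 0.19 [277. 203.] [0.599 0.031 0.088]
lip 0.76 [203. 189.] [0.55  0.252 0.088]
lip_edge 0.79 [200. 194.] [0.566 0.281 0.032]
lip_top 0.64 [200. 186.] [0.549 0.261 0.098]
lip_top 0.39 [192. 266.] [0.346 0.177 0.006]
marker 0.39 [239. 179.] [0.557 0.129 0.186]
marker_tip 0.64 [242. 175.] [0.564 0.123 0.196]
0.9 -0.0187 [-9.57208920e-06  1.58224040e-01  9.87403237e-01  2.83867266e-06]
```

View pics/top0.png

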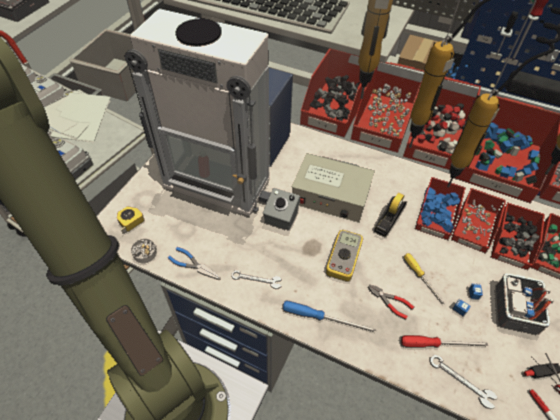

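View pics/scene0.png

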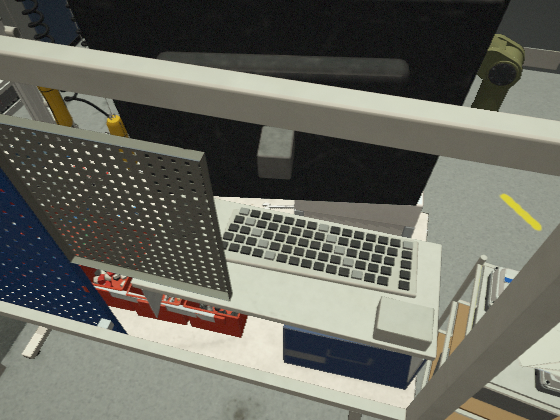

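The scene camera sees only the back of the screen. The top camera sees the cabinet, with its lip at about (203,190), the brass pointer at (240,178) and the console with its button at (280,207). Next I'll get a closer look and the cabinet pose.

```bash
python3 - <<'E'
from h import *
im=cv2.imread("pics/top0.png");d=np.load("top_d.npy")
cv2.imwrite("pics/crop0.png",cv2.resize(im[125:235,140:315],None,fx=4.5,fy=4.5,interpolation=cv2.INTER_CUBIC))
vision.grab_frame("top")
m=models.masks_of("top","cabinet")[0]["mask"]
P=cloud("top",m,d)
# jamb-front candidates / walls: surface normals by height bands
for z0,z1 in [(0.03,0.065),(0.08,0.1),(0.2,0.3),(0.35,.45),(.52,.56)]:
    s=P[(P[:,2]>z0)&(P[:,2]<z1)];print(z0,len(s),np.round(s.min(0),3),np.round(s.max(0),3))
hull=P[(P[:,2]>.53)&(P[:,2]<.55)][:,:2].astype(np.float32)
if len(hull)>20: print("top rect",cv2.minAreaRect(hull))
# sill front z .03-.065
for z0,z1 in [(0.02,0.062),(.25,.45)]:
    s=P[(P[:,2]>z0)&(P[:,2]<z1)]
    ys=np.arange(s[:,1].min(),s[:,1].max(),.015)
    print([(round(y,3),round(float(np.percentile(q[:,0],10)),3)) for y in ys if len(q:=s[(s[:,1]>=y)&(s[:,1]<y+.015)])>3])
for n in ["marker","lip","lip_top"]:
    for r in models.masks_of("top",n)[:1]:
        q=cloud("top",r["mask"],d);print(n,len(q),np.round(q.min(0),3),np.round(q.max(0),3),np.round(np.median(q,0),3))
# console: cloud around (280,207)
mm=np.zeros(d.shape,bool);mm[186:230,262:302]=1
q=cloud("top",mm,d);q=q[(q[:,2]>.07)];np.save("cons.npy",q);print(np.round(q.min(0),3),np.round(q.max(0),3))
E
```

```text
0.03 928 [ 0.549 -0.02   0.03 ] [0.723 0.408 0.065]
0.08 1205 [ 0.528 -0.015  0.08 ] [0.721 0.406 0.1  ]
0.2 3580 [0.547 0.088 0.2  ] [0.723 0.43  0.3  ]
0.35 4315 [0.549 0.097 0.35 ] [0.727 0.427 0.45 ]
0.52 4394 [0.573 0.113 0.52 ] [0.725 0.417 0.544]
top rect ((0.6484126448631287, 0.26495498418807983), (0.13018393516540527, 0.2948128581047058), 3.778557538986206)
[(np.float64(-0.02), 0.574), (np.float64(-0.005), 0.571), (np.float64(0.01), 0.571), (np.float64(0.025), 0.57), (np.float64(0.04), 0.569), (np.float64(0.055), 0.568), (np.float64(0.085), 0.635), (np.float64(0.1), 0.573), (np.float64(0.115), 0.57), (np.float64(0.13), 0.567), (np.float64(0.145), 0.568), (np.float64(0.16), 0.566), (np.float64(0.175), 0.565), (np.float64(0.19), 0.564), (np.float64(0.205), 0.563), (np.float64(0.22), 0.563), (np.float64(0.235), 0.562), (np.float64(0.25), 0.56), (np.float64(0.265), 0.56), (np.float64(0.28), 0.556), (np.float64(0.295), 0.558), (np.float64(0.31), 0.556), (np.float64(0.325), 0.556), (np.float64(0.34), 0.555), (np.float64(0.355), 0.553), (np.float64(0.37), 0.552), (np.float64(0.385)
[... 229 characters left out ...]
), (np.float64(0.193), 0.578), (np.float64(0.208), 0.576), (np.float64(0.223), 0.58), (np.float64(0.238), 0.576), (np.float64(0.253), 0.577), (np.float64(0.268), 0.572), (np.float64(0.283), 0.573), (np.float64(0.298), 0.572), (np.float64(0.313), 0.574), (np.float64(0.328), 0.568), (np.float64(0.343), 0.572), (np.float64(0.358), 0.563), (np.float64(0.373), 0.553), (np.float64(0.388), 0.55), (np.float64(0.403), 0.55), (np.float64(0.418), 0.552)]
marker 71 [0.543 0.112 0.152] [0.577 0.148 0.199] [0.557 0.123 0.193]
lip 272 [0.528 0.157 0.041] [0.569 0.362 0.097] [0.541 0.251 0.091]
lip_top 317 [0.539 0.161 0.085] [0.571 0.359 0.099] [0.555 0.261 0.094]
[ 0.584 -0.017  0.07 ] [0.687 0.071 0.097]
```

View pics/crop0.png

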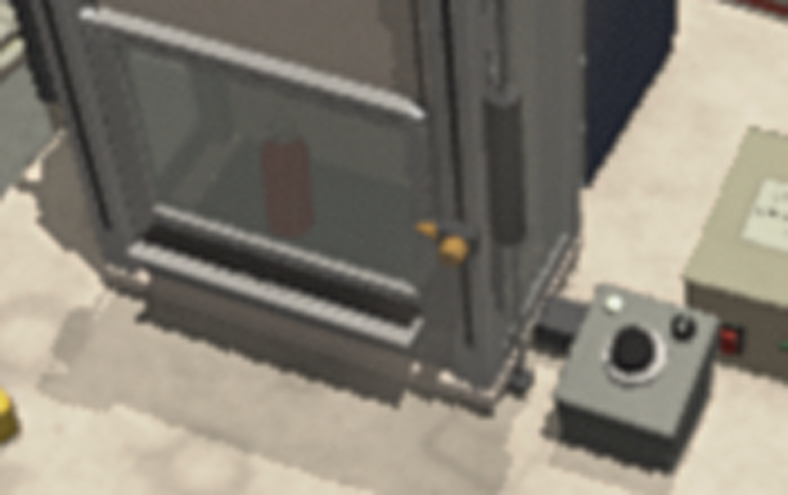

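The pointer tip is at about (233,175), the button at (281,203), and the cabinet yaw is about +0.066 rad. Next I'll fit the console face and check reachability.

```bash
cat >> h.py <<'E'
YAW=0.066
C=Rn.from_euler('z',YAW)
def quat(z,y):
    z=np.array(z,float);z/=np.linalg.norm(z);y=np.array(y,float);y-=z*(y@z);y/=np.linalg.norm(y)
    q=Rn.from_matrix(np.stack([np.cross(y,z),y,z],1)).as_quat();return q[[3,0,1,2]]
def fwd(pitch,s=1): # tool along cabinet +x, pitched down by pitch; fingers side by side along the lip
    return quat(C.apply([np.cos(pitch),0,-np.sin(pitch)]),s*C.apply([0,1,0]))
def press(s=1,a=0.3): return quat(-C.apply([-np.sin(a),0,np.cos(a)]),s*C.apply([0,1,0]))
E
python3 - <<'E'
from h import *
d=np.load("top_d.npy");q=np.load("cons.npy")
L=C.inv().apply(q)
n=np.array([-np.sin(.3),0,np.cos(.3)])
h=L@n; hist,e=np.histogram(h,bins=np.arange(h.min(),h.max(),.002));k=hist.argmax();print(list(zip(np.round(e,3),hist)))
base=np.median(h[(h>e[k]-.001)&(h<e[k+1]+.001)])
b=L[(h>base+.010)];print("base",base,"face centre",np.round(C.apply((np.percentile(L[abs(h-base)<.003],2,axis=0)+np.percentile(L[abs(h-base)<.003],98,axis=0))/2),3))
print("button pts",len(b),np.round(C.apply(b.mean(0)),3),np.median(b@n)-base,np.round(C.apply(b).min(0),3),np.round(C.apply(b).max(0),3))
for uv in [(280.7,202.8),(232.9,175.4)]:
    u,v=map(int,uv);print(uv,np.round(world("top",*uv,d[v,u]),4),np.round(d[v-2:v+3,u-3:u+4],3).tolist())
print(vision.camera_info("wrist"))
for pos in [(.35,.2,.2),(.40,.2,.15),(.53,.245,.07),(.53,.245,.19),(.53,.2,.07)]:
  for p in [-.3,0,.3,.6]:
    for s in (1,-1):
      j=ctrl.ik(pos,fwd(p,s)); print(pos,p,s,None if j is None else np.round(j,2))
for s in (1,-1): print("press",ctrl.ik((.62,.03,.15),press(s)))
E
```

```text
[(np.float64(-0.133), np.int64(7)), (np.float64(-0.131), np.int64(4)), (np.float64(-0.129), np.int64(2)), (np.float64(-0.127), np.int64(7)), (np.float64(-0.125), np.int64(5)), (np.float64(-0.123), np.int64(8)), (np.float64(-0.121), np.int64(7)), (np.float64(-0.119), np.int64(12)), (np.float64(-0.117), np.int64(21)), (np.float64(-0.115), np.int64(43)), (np.float64(-0.113), np.int64(78)), (np.float64(-0.111), np.int64(108)), (np.float64(-0.109), np.int64(94)), (np.float64(-0.107), np.int64(49)), (np.float64(-0.105), np.int64(19)), (np.float64(-0.103), np.int64(14)), (np.float64(-0.101), np.int64(6)), (np.float64(-0.099), np.int64(8)), (np.float64(-0.097), np.int64(10)), (np.float64(-0.095), np.int64(21)), (np.float64(-0.093), np.int64(26)), (np.float64(-0.091), np.int64(19))]
base -0.11004364688826906 face centre [0.624 0.026 0.079]
button pts 91 [0.607 0.022 0.091] 0.0174051428315493 [ 0.59  -0.002  0.079] [0.636 0.04  0.097]
(280.7, 202.8) [0.604  0.0228 0.0873] [[1.3140000104904175, 1.3140000104904175, 1.315999984741211, 1.312000036239624, 1.315999984741211, 1.312999963760376, 1.317
[... 2730 characters left out ...]
0.53, 0.245, 0.19) 0.3 1 None
(0.53, 0.245, 0.19) 0.3 -1 None
(0.53, 0.245, 0.19) 0.6 1 [-0.98  0.45  0.2   2.5   2.33  0.77 -1.47]
(0.53, 0.245, 0.19) 0.6 -1 [-0.67  0.44 -0.24  2.49  2.16  0.92  1.86]
(0.53, 0.2, 0.07) -0.3 1 [-1.19  1.78  0.35  2.44  1.76  1.87 -2.75]
(0.53, 0.2, 0.07) -0.3 -1 [-1.19  1.78  0.35  2.44  1.76  1.87  0.39]
(0.53, 0.2, 0.07) 0 1 None
(0.53, 0.2, 0.07) 0 -1 None
(0.53, 0.2, 0.07) 0.3 1 None
(0.53, 0.2, 0.07) 0.3 -1 None
(0.53, 0.2, 0.07) 0.6 1 None
(0.53, 0.2, 0.07) 0.6 -1 None
press [-0.01549783  0.44228565 -0.11006422  1.92526464  0.12905238  0.47962161
  1.42321539]
press [-0.44008642  0.48990317  0.51536867  1.93036184 -0.51460168  0.52623526
 -1.10115234]
```

```bash
cat >> h.py <<'E'
NOSE=np.array([.531,.259]) # world, middle of lip
def lipq(az,p,roll):
    r=C*Rn.from_euler('z',az)
    z=r.apply([np.cos(p),0,-np.sin(p)]);y=r.apply([0,1,0])
    y=Rn.from_rotvec(roll*z).apply(y); return quat(z,y)
def lippos(yo,back,z):
    a=C.apply([back,yo,0]);return np.array([NOSE[0]+a[0],NOSE[1]+a[1],z])
E
time timeout 500 python3 - <<'E'
from h import *
import time
res=[];t=time.time();n=0
for p in (0,.2,.4,.6,.8):
  for az in np.arange(-1.4,1.41,.2):
    for yo in (-.06,0,.06):
      for roll in (0,np.pi):
        lo=ctrl.ik(lippos(yo,.012,.065),lipq(az,p,roll));n+=1
        if lo is None: continue
        hi=ctrl.ik(lippos(yo,.012,.19),lipq(az,p,roll))
        res.append((p,round(az,1),yo,round(roll,1),hi is not None,np.round(lo,2).tolist(),None if hi is None else np.round(hi,2).tolist()))
print(n,time.time()-t,len(res))
for r in res:
    if r[4]: print(r)
print([r[:4] for r in res if not r[4]])
E
```

```text
450 5.667760133743286 338
(0, np.float64(-1.4), -0.06, 0, True, [-1.12, 1.34, 0.43, 1.42, 0.71, 1.58, -1.0], [-1.13, 1.14, 0.43, 1.49, 0.79, 1.66, -0.92])
(0, np.float64(-1.4), -0.06, 3.1, True, [-0.93, 1.28, 0.06, 1.42, 0.92, 1.8, 1.95], [-0.91, 1.09, 0.02, 1.48, 0.98, 1.9, 2.04])
(0, np.float64(-1.4), 0, 0, True, [-1.15, 1.37, 0.41, 1.27, 0.68, 1.71, -0.93], [-1.15, 1.18, 0.4, 1.34, 0.77, 1.78, -0.85])
(0, np.float64(-1.4), 0, 3.1, True, [-1.04, 1.33, 0.16, 1.27, 0.84, 1.84, 2.08], [-1.01, 1.14, 0.11, 1.33, 0.92, 1.94, 2.15])
(0, np.float64(-1.4), 0.06, 0, True, [-1.17, 1.41, 0.4, 1.09, 0.67, 1.84, -0.86], [-1.17, 1.23, 0.39, 1.16, 0.76, 1.9, -0.78])
(0, np.float64(-1.4), 0.06, 3.1, True, [-1.08, 1.38, 0.17, 1.09, 0.82, 1.94, 2.17], [-1.13, 1.22, 0.3, 1.16, 0.81, 1.94, 2.32])
(0, np.float64(-1.2), -0.06, 0, True, [-1.21, 1.31, 0.44, 1.61, 0.82, 1.4, -1.11], [-1.21, 1.1, 0.44, 1.68, 0.9, 1.49, -1.02])
(0, np.float64(-1.2), -0.06, 3.1, True, [-0.83, 1.25, -0.24, 1.61, 1.17, 1.9, 1.74], [-0.84, 1.05, -0.22, 1.67, 1.16, 1.93, 1.88])
(0, np.float64(-1.2), 0, 0, True, [-1.24, 1.33, 0.42,
[... 28229 characters left out ...]
.55])
(0.8, np.float64(1.4), 0.06, 0, True, [-0.29, 0.73, 0.16, 2.06, -1.5, 0.84, -2.09], [0.54, 0.82, -1.26, 1.96, 0.28, 0.42, 2.41])
(0.8, np.float64(1.4), 0.06, 3.1, True, [0.28, 0.83, -0.75, 2.05, -0.94, 0.25, 0.59], [0.11, 0.54, -0.43, 1.96, -0.96, 0.62, 0.44])
[(0, np.float64(-0.2), -0.06, 0), (0, np.float64(-0.2), -0.06, 3.1), (0, np.float64(-0.0), 0.06, 0), (0, np.float64(-0.0), 0.06, 3.1), (0, np.float64(0.8), -0.06, 0), (0, np.float64(0.8), -0.06, 3.1), (0, np.float64(0.8), 0, 0), (0, np.float64(0.8), 0, 3.1), (0, np.float64(0.8), 0.06, 0), (0, np.float64(0.8), 0.06, 3.1), (0.2, np.float64(-0.0), 0.06, 0), (0.2, np.float64(-0.0), 0.06, 3.1)]
real	0m6.015s
user	0m1.212s
sys	0m0.077s
```

Reaching under the lip obliquely (azimuth about -0.5, pitch 0.2) looks workable. Now I'll move in front of the cabinet, then above the button, taking a wrist picture at each place.

```bash
cat >> h.py <<'E'
def wgrab():
    s=get_state();im,d=vision.grab_frame("wrist");q=np.array(s["eef_rot"])
    return im,d,np.array(s["tcp_pos"]),Rn.from_quat(q[[1,2,3,0]])
def wray(uv):
    c=vision.camera_info("wrist");K=c["mtx"];x=(np.asarray(uv,float)-[K[0,2],K[1,2]])/K[0,0]
    r=np.linalg.norm(x,axis=-1,keepdims=True);k=np.where(r>1e-9,np.tan(r)/np.maximum(r,1e-9),1)
    return np.concatenate([x*k,np.ones_like(r)],-1) # z=1
def wworld(uv,d,T,R):
    H=vision.camera_info("wrist")["hand_eye"]
    p=wray(uv)*np.asarray(d)[...,None]
    return R.apply(p@H[:3,:3].T+H[:3,3])+T
def wcloud(m,d,T,R):
    v,u=np.nonzero(m&(d>0));return wworld(np.stack([u,v],-1),d[v,u],T,R)
def wproj(P,T,R):
    c=vision.camera_info("wrist");H=c["hand_eye"];K=c["mtx"]
    p=(R.inv().apply(np.atleast_2d(P)-T)-H[:3,3])@H[:3,:3]
    r=np.linalg.norm(p[:,:2],axis=1);th=np.arctan2(r,p[:,2]);return K[:2,2]+K[0,0]*p[:,:2]*(th/r)[:,None]
def rep(d,T,R,names):
    for n in names:
        for r in models.recognise("wrist",n)[:2]:
            u,v=r["point"];print(n,round(r["p"],2),np.round([u,v]),np.round(wworld(np.array([u,v]),d[int(v),int(u)],T,R),4))
E
python3 - <<'E'
from h import *
ctrl.close_gripper()
dn=quat([0,0,-1],C.apply([0,1,0]))
q1=quat(C.apply([.5,0,-.866]),C.apply([0,1,0]))
try:
  ctrl.movep((.27,.40,.3),get_state()["eef_rot"])
  for p,q in [((.42,.17,.26),q1),((.42,.17,.26),dn)]:
    try: ctrl.movep(p,q); print("ok",p);break
    except ctrl.Unreachable as e: print(e)
except ctrl.Unreachable as e: print("U",e)
im,d,T,R=wgrab();cv2.imwrite("pics/w1.png",im);np.savez("w1.npz",d=d,T=T,q=R.as_quat())
rep(d,T,R,["lip","lip_edge","marker","marker_tip","button_top"])
s=get_state();print(s["time"],np.round(s["qpos"],2),s["tcp_pos"],s["width"])
E
```

```text
ok (0.42, 0.17, 0.26)
lip 0.95 [341. 204.] [0.5406 0.2469 0.0927]
lip_edge 0.85 [339. 203.] [0.5381 0.244  0.0938]
marker 0.56 [225. 284.] [0.5549 0.1277 0.1931]
marker_tip 0.96 [227. 282.] [0.5527 0.1294 0.1911]
button_top 0.76 [160. 229.] [0.6027 0.027  0.0904]
4.15 [-0.61 -0.   -0.06  2.29  0.64  0.5   0.46] [0.42014909 0.17073852 0.2600084 ] -0.00030469386449263165
```

View pics/w1.png

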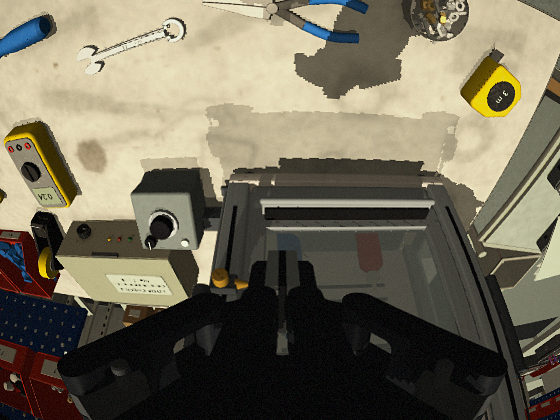

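The view is inverted. The console button is at (160,227), the lip runs from (262,207) to (434,204), and the pointer tip is at about (245,285). Next I'll hover above the button and refine.

```bash
python3 - <<'E'
from h import *
n=C.apply([-np.sin(.3),0,np.cos(.3)])
ctrl.movep(np.array([.42,.05,.26]),quat([0,0,-1],C.apply([0,1,0])))
ctrl.movep(np.array([.603,.025,.089])+.08*n,press(1))
im,d,T,R=wgrab();cv2.imwrite("pics/w2.png",im);np.savez("w2.npz",d=d,T=T,q=R.as_quat())
rep(d,T,R,["button_top","fan_button"])
for r in models.masks_of("wrist","fan_button")[:1]:
    P=wcloud(r["mask"],d,T,R);print(r["p"],r["mask"].sum(),np.round(P.mean(0),4),np.round(P.min(0),4),np.round(P.max(0),4))
    h=P@n;print("h",np.round(np.percentile(h,[5,25,50,75,95]),4))
    v,u=np.nonzero(r["mask"]);print(u.min(),u.max(),v.min(),v.max())
s=get_state();print(s["time"],np.round(s["qpos"],2),s["tcp_pos"],s["contact_force"],T@n)
cv2.imwrite("pics/w2c.png",im)
E
```

```text
button_top 0.71 [280. 221.] [0.6053 0.0245 0.0896]
fan_button 0.65 [279. 220.] [0.6033 0.0242 0.0907]
fan_button 0.45 [528. 219.] [0.5733 0.2148 0.1165]
6.1 [-0.23  0.37  0.2   2.01 -0.17  0.47  1.72] [0.57935093 0.02421827 0.16658096] [-0.83152378  0.82259724 -0.14743907] -0.012863167161740258
```

View pics/w2.png

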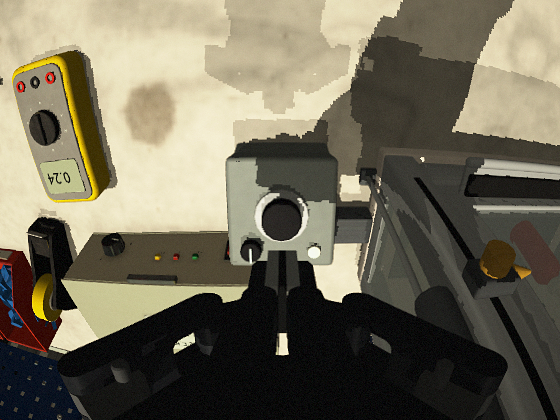

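The button face is centred at (282,219), which fits the estimate. Pressing now in small steps, watching the force.

```bash
python3 - <<'E'
from h import *
n=C.apply([-np.sin(.3),0,np.cos(.3)])
z=np.load("w2.npz");d=z["d"];T=z["T"];R=Rn.from_quat(z["q"])
B=wworld(np.array([282.,219.]),np.median(d[214:224,277:288]),T,R);print("button",np.round(B,4))
ctrl.movel(B+.010*n,max_speed=.1)
f0=np.array(get_state()["contact_force"])@n
log=[]
for k in range(22):
    o=.007-.001*k
    ctrl.movel(B+o*n,max_speed=.05)
    s=get_state();f=np.array(s["contact_force"])@n-f0;log.append((round(o*1e3),round(float((s["tcp_pos"]-B)@n)*1e3,1),round(float(f),1)))
    if f>22: break
print(log,get_state()["time"])
E
```

```text
button [0.6028 0.0261 0.0902]
[(7, 7.3, -0.4), (6, 6.1, -0.4), (5, 4.9, 0.2), (4, 3.9, -0.6), (3, 2.9, -0.5), (2, 1.9, -0.7), (1, 1.0, -1.0), (0, 0.0, 1.4), (-1, -1.0, 2.4), (-2, -2.0, 2.4), (-3, -3.1, 1.8), (-4, -4.1, 0.6), (-5, -5.1, 1.6), (-6, -6.1, 1.6), (-7, -6.7, 7.1), (-8, -6.9, 17.7), (-9, -7.1, 26.9)] 11.1917
```

The button went in: contact at 0 and a hard stop at about 7 mm, with 27 N at the stop. Next I'll retreat, locate the obstacles and stage for the lip.

```bash
python3 - <<'E'
from h import *
n=C.apply([-np.sin(.3),0,np.cos(.3)])
ctrl.movel(np.array(get_state()["tcp_pos"])+.08*n,max_speed=.2)
ctrl.movep(np.array([.42,.05,.26]),quat([0,0,-1],C.apply([0,1,0])))
vision.grab_frame("top");d=np.load("top_d.npy")
for nme in ["tape_measure","long_nose_pliers"]:
    for r in models.recognise("top",nme)[:1]:
        u,v=r["point"];print(nme,round(r["p"],2),np.round(world("top",u,v,d[int(v),int(u)]),3))
for p in (.2,.3):
  for az in (-.4,-.5,-.6):
    for yo in (0.,.03):
      for roll in (np.pi,):
        q=lipq(az,p,roll);zt=Rn.from_quat(q[[1,2,3,0]]).apply([0,0,1])
        out=[]
        for b,zz in [(.12,.2),(.12,.07),(0,.062),(0,.19),(.08,.19)]:
            hz=zt*[1,1,0];hz/=np.linalg.norm(hz)
            j=ctrl.ik(lippos(yo,.012,zz)-b*hz,q);out.append(None if j is None else np.round(j,1).tolist())
        print(p,az,yo,out)
print(get_state()["time"])
E
```

```text
long_nose_pliers 0.86 [0.348 0.167 0.011]
0.2 -0.4 0.0 [[-1.4, 0.8, -0.1, 2.3, 1.4, 1.4, 1.6], [-1.4, 1.1, 0.1, 2.3, 1.5, 1.3, 1.3], [-1.3, 1.1, 0.2, 2.3, 1.7, 1.2, 1.3], [-1.2, 0.8, 0.1, 2.3, 1.7, 1.3, 1.6], [-1.3, 0.8, 0.0, 2.3, 1.5, 1.4, 1.6]]
0.2 -0.4 0.03 [[-1.4, 0.8, -0.1, 2.2, 1.4, 1.4, 1.7], [-1.4, 1.1, 0.0, 2.2, 1.4, 1.3, 1.4], [-1.3, 1.1, 0.2, 2.2, 1.7, 1.2, 1.4], [-1.2, 0.8, 0.1, 2.2, 1.6, 1.3, 1.7], [-1.3, 0.8, -0.0, 2.2, 1.5, 1.4, 1.7]]
0.2 -0.5 0.0 [[-1.3, 0.8, -0.1, 2.2, 1.3, 1.5, 1.7], [-1.4, 1.1, 0.0, 2.2, 1.3, 1.3, 1.5], [-1.2, 1.1, 0.2, 2.2, 1.6, 1.2, 1.4], [-1.2, 0.8, 0.1, 2.2, 1.6, 1.3, 1.7], [-1.3, 0.8, -0.0, 2.2, 1.4, 1.4, 1.7]]
0.2 -0.5 0.03 [[-1.3, 0.8, -0.1, 2.1, 1.3, 1.5, 1.8], [-1.4, 1.1, -0.0, 2.1, 1.3, 1.4, 1.6], [-1.2, 1.1, 0.1, 2.1, 1.5, 1.2, 1.5], [-1.2, 0.8, 0.0, 2.1, 1.5, 1.3, 1.7], [-1.3, 0.8, -0.0, 2.1, 1.4, 1.4, 1.7]]
0.2 -0.6 0.0 [[-1.3, 0.8, -0.1, 2.1, 1.2, 1.5, 1.8], [-1.3, 1.1, -0.0, 2.0, 1.3, 1.4, 1.6], [-1.2, 1.1, 0.1, 2.1, 1.5, 1.2, 1.5], [-1.2, 0.8, 0.0, 2.1, 1.4, 1.4, 1.8], [-1.3, 0.8, -0.0, 2.1, 1.3, 1.5, 1.8]]
0.2 -0.6 0.03 [[-1.3, 0.8
[... 731 characters left out ...]
 0.7, 0.1, 2.2, 1.5, 1.2, 1.8], [-1.3, 0.7, -0.0, 2.2, 1.4, 1.3, 1.8]]
0.3 -0.5 0.03 [[-1.3, 0.7, -0.1, 2.1, 1.3, 1.4, 1.8], [-1.4, 1.0, -0.0, 2.1, 1.3, 1.3, 1.6], [-1.2, 1.0, 0.1, 2.1, 1.6, 1.1, 1.6], [-1.2, 0.8, 0.0, 2.1, 1.5, 1.3, 1.8], [-1.3, 0.8, -0.1, 2.1, 1.3, 1.4, 1.8]]
0.3 -0.6 0.0 [[-1.3, 0.7, -0.1, 2.1, 1.2, 1.4, 1.9], [-1.3, 1.0, -0.0, 2.1, 1.3, 1.3, 1.6], [-1.2, 1.0, 0.1, 2.1, 1.5, 1.2, 1.6], [-1.1, 0.8, 0.0, 2.1, 1.4, 1.3, 1.9], [-1.2, 0.8, -0.0, 2.1, 1.3, 1.4, 1.9]]
0.3 -0.6 0.03 [[-1.3, 0.8, -0.1, 2.0, 1.2, 1.5, 1.9], [-1.3, 1.0, -0.0, 2.0, 1.2, 1.3, 1.7], [-1.2, 1.0, 0.1, 2.0, 1.4, 1.2, 1.7], [-1.1, 0.8, 0.0, 2.0, 1.4, 1.3, 1.9], [-1.2, 0.8, -0.1, 2.0, 1.3, 1.4, 1.9]]
12.675
```

```bash
cat >> h.py <<'E'
AZ,P,YO=-.5,.25,0.0
LQ=lipq(AZ,P,np.pi)
HZ=C.apply([np.cos(AZ),np.sin(AZ),0])
def at(b,z,back=.012): return lippos(YO,back,z)-b*HZ
E
python3 - <<'E'
from h import *
d=np.load("top_d.npy");print("tape",world("top",130,215,d[215,130]))
ctrl.movep(at(.12,.22),LQ)
ctrl.movel(at(.12,.13),max_speed=.2)
im,d,T,R=wgrab();cv2.imwrite("pics/w3.png",im);np.savez("w3.npz",d=d,T=T,q=R.as_quat())
rep(d,T,R,["lip","marker","marker_tip"])
s=get_state();print(s["time"],np.round(s["qpos"],2),np.round(s["tcp_pos"],4),s["contact_force"])
E
```

```text
tape [0.39984898 0.42053635 0.03997269]
lip 0.6 [257. 224.] [0.5345 0.2853 0.0918]
lip 0.5 [396.  93.] [0.5563 0.1304 0.1864]
marker 0.98 [397.  92.] [0.5542 0.1312 0.1876]
marker_tip 0.75 [397.  92.] [0.5544 0.1312 0.188 ]
marker_tip 0.72 [258. 212.] [0.5481 0.2791 0.0937]
14.7083 [-1.31  0.9  -0.09  2.19  1.34  1.4   1.6 ] [0.4344 0.3102 0.1314] [-0.33441141 -0.40696776  0.10292929]
```

View pics/w3.png

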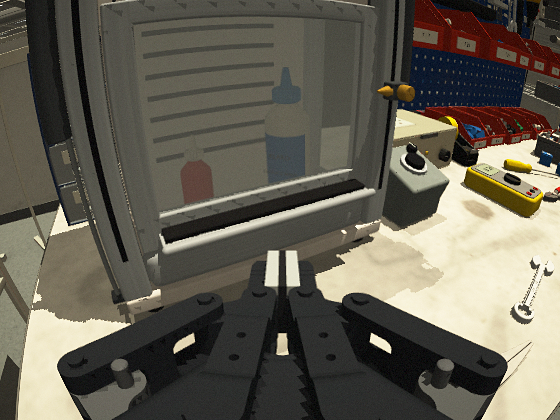

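A clear view: the brass cone's tip is at about (377,91), the lip runs from (160,240) to (372,190), and the closed fingers are in front. Next I'll triangulate the tip from all four views.

```bash
python3 - <<'E'
from h import *
from scipy.optimize import least_squares
def brass(im,box,key):
    x0,y0,x1,y1=box;hsv=cv2.cvtColor(im[y0:y1,x0:x1],cv2.COLOR_BGR2HSV)
    m=(hsv[...,0]>8)&(hsv[...,0]<28)&(hsv[...,1]>110)&(hsv[...,2]>60)
    n,l,st,_=cv2.connectedComponentsWithStats(m.astype(np.uint8));k=1+st[1:,4].argmax()
    v,u=np.nonzero(l==k);w=u*key[0]+v*key[1];s=w>=w.max()-.6
    return np.array([u[s].mean()+x0,v[s].mean()+y0])+np.array(key)*.5/np.hypot(*key),len(u)
views=[("w3",(365,75,425,110),(-1,0)),("w1",(205,260,262,300),(1,0)),("w2",(470,230,540,290),(.9,.45)),("top",(225,165,250,190),(-1,-.3))]
obs={}
for n,b,k in views:
    im=cv2.imread("pics/top0.png" if n=="top" else f"pics/{n}.png")
    try: uv,c=brass(im,b,k);print(n,np.round(uv,1),c);obs[n]=uv
    except Exception as e: print(n,e)
def proj(n,X):
    if n=="top":
        c=vision.camera_info("top");p=c["R"]@X+np.ravel(c["t"]);p=c["mtx"]@p;return p[:2]/p[2]
    z=np.load(n+".npz");return wproj(X,z["T"],Rn.from_quat(z["q"]))[0]
def solve(ns):
    r=least_squares(lambda X:np.concatenate([proj(n,X)-obs[n] for n in ns]),[.55,.15,.19],loss="soft_l1");return r.x,{n:np.round(proj(n,r.x)-obs[n],1).tolist() for n in ns}
for ns in (list(obs),["w3","w1"],["w3","w2"],["w1","w2","w3"],["w3","top"]): print(ns,*[ (np.round(a,4) if i==0 else a) for i,a in enumerate(solve(ns))])
c=cv2.imread("pics/w3.png")[70:115,360:430]
e=cv2.imread("pics/w1.png")[255:300,200:270]
cv2.imwrite("pics/tip.png",np.vstack([cv2.resize(x,None,fx=6,fy=6,interpolation=cv2.INTER_NEAREST) for x in (c,e)]))
E
```

```text
w3 [396.5  92. ] 247
w1 [228.5 280.5] 261
w2 [530.4 272.7] 827
top [237.5 178.9] 25
['w3', 'w1', 'w2', 'top'] [0.5506 0.1361 0.1974] {'w3': [0.6, -9.3], 'w1': [5.4, 6.7], 'w2': [-2.1, -1.6], 'top': [-2.2, -2.1]}
['w3', 'w1'] [0.5564 0.1298 0.187 ] {'w3': [0.0, 0.0], 'w1': [0.0, 0.1]}
['w3', 'w2'] [0.5508 0.1373 0.1979] {'w3': [-0.5, -9.9], 'w2': [-0.3, -0.6]}
['w1', 'w2', 'w3'] [0.5505 0.1366 0.1978] {'w1': [5.8, 7.0], 'w2': [-1.0, -1.3], 'w3': [0.3, -9.6]}
['w3', 'top'] [0.5543 0.1319 0.1875] {'w3': [0.0, 0.0], 'top': [-0.0, -0.1]}
```

View pics/tip.png

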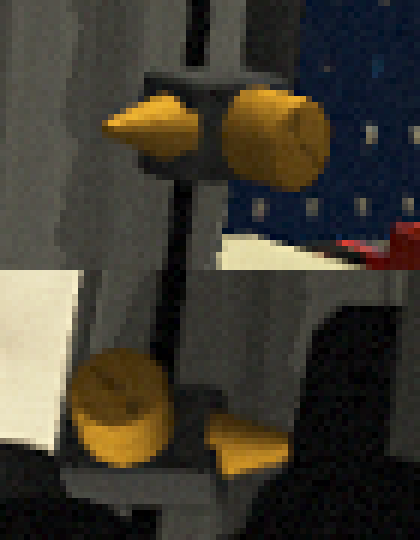

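In w3 the tip is at (377.2,91.0). In w1 the fingers hide it, so I'll leave that view out.

```bash
python3 - <<'E'
from h import *
from scipy.optimize import least_squares
obs={"w3":np.array([376.8,91.]),"w2":np.array([530.6,273.]),"top":np.array([232.7,175.5])}
def proj(n,X):
    if n=="top":
        c=vision.camera_info("top");p=c["R"]@X+np.ravel(c["t"]);p=c["mtx"]@p;return p[:2]/p[2]
    z=np.load(n+".npz");return wproj(X,z["T"],Rn.from_quat(z["q"]))[0]
for ns in (list(obs),["w3","w2"],["w3","top"],["w2","top"]):
    r=least_squares(lambda X:np.concatenate([proj(n,X)-obs[n] for n in ns]),[.55,.15,.19])
    print(ns,np.round(r.x,4),[np.round(proj(n,r.x)-obs[n],1).tolist() for n in ns])
print("w1 pred",proj("w1",r.x))
# known-plane constraint: tip x = jamb front -12mm
z=np.load("w3.npz");T,R=z["T"],Rn.from_quat(z["q"])
a=wworld(obs["w3"],.1,T,R);b=wworld(obs["w3"],.5,T,R)
fx=(C.inv().apply([.5596,.262,0]))[0]
La,Lb=C.inv().apply([a,b]);
for off in (.010,.012,.014): t=(fx-off-La[0])/(Lb[0]-La[0]);print(off,C.apply(La+t*(Lb-La)))
# lip nose points in w3: check against z .085..  
m=models
for y in (-.09,0,.09): print("nose underside pred px",wproj(lippos(y,.004,.085),T,R))
E
```

```text
['w3', 'w2', 'top'] [0.5609 0.1521 0.188 ] [[-0.1, -0.6], [-0.3, -0.4], [-0.5, -0.8]]
['w3', 'w2'] [0.5609 0.1522 0.188 ] [[-0.3, -0.6], [-0.2, -0.3]]
['w3', 'top'] [0.5614 0.1512 0.1871] [[0.1, 0.2], [-0.1, -0.6]]
['w2', 'top'] [0.558  0.1479 0.1912] [[0.0, -0.1], [0.3, -0.4]]
w1 pred [247.11273919 286.07520024]
0.01 [0.55660642 0.15566614 0.18823057]
0.012 [0.55447728 0.15755403 0.18865549]
0.014 [0.55234813 0.15944192 0.18908042]
nose underside pred px [[365.12192136 199.07052175]]
nose underside pred px [[285.58453952 223.30081307]]
nose underside pred px [[182.47667909 253.75437523]]
```

The tip height is about 0.188 m, so the raise is about 0.103 m. I'll go under the lip, find contact, and push up to about 8 mm short.

```bash
python3 - <<'E'
from h import *
ctrl.movel(at(.05,.13),max_speed=.2)
ctrl.movel(at(.05,.062),max_speed=.15)
ctrl.movel(at(0,.062),max_speed=.1)
s=get_state();f0=np.array(s["contact_force"]);print("f0",np.round(f0,1),np.round(s["tcp_pos"],4))
z=.062;log=[];zc=None
while z<.085:
    z+=.001;ctrl.movel(at(0,z),max_speed=.04)
    s=get_state();f=np.array(s["contact_force"])-f0;log.append((round(z,3),round(s["tcp_pos"][2],4),np.round(f,1).tolist()))
    if f[2]<-2: zc=s["tcp_pos"][2];break
print(log[-4:],zc,get_state()["time"])
if zc:
    np.save("zc.npy",[zc,z])
    ctrl.movel(at(0,z+.094),max_speed=.04)
    s=get_state();print(np.round(s["tcp_pos"],4),np.round(np.array(s["contact_force"])-f0,1),s["time"])
    im,d,T,R=wgrab();cv2.imwrite("pics/w4.png",im);np.savez("w4.npz",d=d,T=T,q=R.as_quat())
E
```

```text
f0 [0.  0.4 0.9] [0.5428 0.2599 0.0621]
[(0.069, np.float64(0.0691), [0.5, -0.9, -1.0]), (0.07, np.float64(0.0701), [0.5, -0.3, -0.9]), (0.071, np.float64(0.0711), [-0.3, -0.1, -0.5]), (0.072, np.float64(0.0718), [0.2, -1.9, -2.5])] 0.07184875214462942 18.9583
[0.543  0.2598 0.166 ] [ 0.3  0.6 -3.4] 21.4583
```

View pics/w4.png

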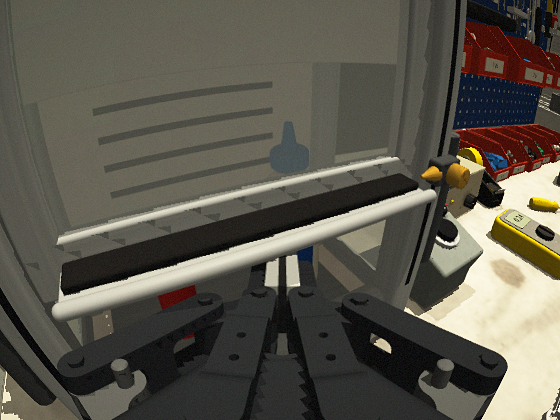

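The lip is resting on the fingers and moving, about 9 mm short of the pointer at (421,174). I'll push most of the rest, then retract to a level view to check.

```bash
python3 - <<'E'
from h import *
ctrl.movel(at(0,.1735),max_speed=.03); ctrl.pause(.2)
print(np.round(get_state()["tcp_pos"],4))
ctrl.movel(at(0,.160),max_speed=.05)
ctrl.movel(at(.10,.150),max_speed=.15)
ctrl.movel(at(.10,.080),max_speed=.2)
im,d,T,R=wgrab();cv2.imwrite("pics/w5.png",im);np.savez("w5.npz",d=d,T=T,q=R.as_quat())
H=vision.camera_info("wrist")["hand_eye"];print("cam",R.apply(H[:3,3])+T,get_state()["time"])
t=wproj(np.array([.5545,.1567,.188]),T,R)[0];e=wproj(lippos(-.103,.004,.187),T,R)[0];print(t,e)
u,v=t.astype(int);u0=max(u-70,0);v0=max(v-45,0);print(u0,v0)
cv2.imwrite("pics/w5c.png",cv2.resize(im[v0:v0+90,u0:u0+110],None,fx=6,fy=6,interpolation=cv2.INTER_NEAREST))
E
```

```text
[0.5431 0.2596 0.1738]
cam [0.34382621 0.35200078 0.18368827] 23.8917
[388.32208566  38.53700776] [399.02446921  40.80557648]
318 0
```

View pics/w5c.png

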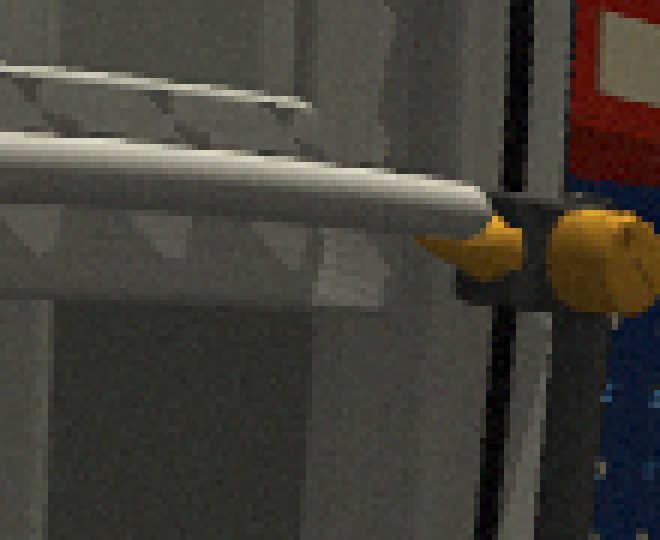

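```bash
python3 - <<'E'
from h import *
im=cv2.imread("pics/w5.png");z=np.load("w5.npz");T,R=z["T"],Rn.from_quat(z["q"])
g=im.mean(2)
for u in (340,360,372,380,386,390,394,397): print(u,np.round(g[26:46,u]).astype(int).tolist())
sat=im[...,2].astype(int)-im[...,0]
for v in range(33,48): print(v,sat[v,382:408].tolist())
def hz(uv,off): # height where ray meets cabinet plane x=nose+off
    a=C.inv().apply(wworld(np.array(uv,float),.1,T,R));b=C.inv().apply(wworld(np.array(uv,float),.5,T,R))
    x=C.inv().apply([*NOSE,0])[0]+off;t=(x-a[0])/(b[0]-a[0]);return np.round(C.apply(a+t*(b-a)),4)
for v in (38.5,39,39.5,40): print("tip",v,hz((387.3,v),.017))
for u in (340,372,394):
  for v in (34,36,38,39,40): print("lip",u,v,hz((u,v),.004)[1:])
E
```

```text
340 [147, 118, 91, 72, 62, 65, 58, 55, 52, 72, 81, 78, 70, 68, 69, 70, 70, 70, 70, 69]
360 [207, 172, 146, 123, 97, 67, 59, 61, 58, 53, 57, 82, 73, 67, 67, 67, 70, 72, 69, 66]
372 [69, 153, 193, 160, 134, 98, 75, 62, 57, 61, 57, 55, 93, 75, 92, 82, 96, 97, 86, 96]
380 [85, 64, 174, 194, 163, 132, 99, 76, 61, 60, 58, 57, 57, 64, 69, 81, 79, 82, 86, 84]
386 [55, 55, 53, 181, 187, 156, 128, 98, 70, 66, 62, 62, 53, 62, 64, 63, 62, 58, 58, 65]
390 [62, 60, 53, 92, 200, 175, 142, 116, 84, 60, 65, 62, 54, 62, 47, 41, 52, 65, 62, 64]
394 [67, 68, 71, 68, 140, 195, 163, 134, 100, 77, 60, 61, 55, 56, 59, 48, 45, 43, 40, 23]
397 [76, 79, 75, 74, 75, 160, 182, 141, 113, 81, 63, 61, 59, 82, 77, 48, 51, 44, 44, 47]
33 [11, 13, 12, 11, 11, 15, 12, 16, 17, 15, 18, 15, 16, 17, 22, 18, 20, 10, 1, 2, 3, 2, 3, 7, 5, 5]
34 [6, 10, 10, 6, 10, 12, 8, 10, 5, 12, 12, 6, 13, 13, 14, 15, 16, 14, -3, -3, 3, 3, 2, 2, 2, 3]
35 [8, 8, 4, 9, 7, 10, 8, 6, 8, 10, 10, 9, 8, 9, 11, 8, 10, 20, 44, 0, -5, 4, 0, 3, 1, 3]
36 [6, 10, 6, 5, 10, 5, 6, 11, 7, 7, 8, 13, 11, 9, 11, 5, 5, 8, 181, 107, -1, -6, 5, 2, 1, -1]
37 [8, 
[... 897 characters left out ...]
 8, 8, 7, 9, 6, 7, 5, 7, 10, 8, 1, 0, 2, 36, 45, 40, 25, 13, 4, -1, 1, 5, 1, -2]
47 [7, 4, 5, 9, 6, 8, 7, 9, 9, 12, 10, 4, 5, -2, -1, -4, 4, -6, -2, -2, 6, 2, -3, 6, 3, 5]
tip 38.5 [0.5547 0.1577 0.1879]
tip 39 [0.5547 0.1576 0.1875]
tip 39.5 [0.5547 0.1576 0.1871]
tip 40 [0.5547 0.1575 0.1866]
lip 340 34 [0.2177 0.1876]
lip 340 36 [0.2176 0.1861]
lip 340 38 [0.2176 0.1847]
lip 340 39 [0.2175 0.184 ]
lip 340 40 [0.2175 0.1832]
lip 372 34 [0.1872 0.1898]
lip 372 36 [0.1871 0.1882]
lip 372 38 [0.187  0.1867]
lip 372 39 [0.187  0.1859]
lip 372 40 [0.1869 0.1851]
lip 394 34 [0.163  0.1921]
lip 394 36 [0.1629 0.1904]
lip 394 38 [0.1627 0.1888]
lip 394 39 [0.1627 0.1879]
lip 394 40 [0.1626 0.1871]
```

The lip's underside reads 0.1871 to 0.1874 m and the tip 0.1871 m in the near-level view. The fingertip contact also gives 0.1871 m for the lip. They are level to well under a millimetre, so I'll back away and hand in.

```bash
python3 - <<'E'
from h import *
ctrl.movel(at(.15,.11),max_speed=.15)
s=get_state();print(s["time"],np.round(s["contact_force"],1),np.round(s["qd"],3).tolist())
ctrl.pause(.3);print(ticket.close_job())
E
```

```text
24.4333 [-0.1  0.2  0.4] [0.018, 0.02, 0.011, 0.003, 0.001, -0.001, -0.0]
the job is handed in; nothing more can be done
None
```

I pressed the fan button fully in with the sash shut, then pushed the sash up until the lip's underside was level with the pointer tip (within about 0.5 mm by camera), moved the arm clear, and handed the job in at about 25 s; no verdict was returned.

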